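# Prove the ten-tooth gear against the master and put it in the tray

### The arm

A 6-joint arm with a two-finger parallel gripper is mounted at the origin on the work surface. World frame = base frame: x ahead of the robot, y to its left, z up, the work surface at z = 0. Lengths are in m, angles in degrees, forces in N, time in s.
With the tool pointing down it reaches from about 0.3 to 0.75 m from the base axis. Payload 8.5 kg.
Tool frame: the origin (TCP) lies between the finger pads; the fingertips stand env.finger_overhang ahead of it and the grasp point (between the pads) lies 2 mm behind it (env.finger_overhang is the distance from the TCP to the fingertips, in m); z points along the fingers, y is the line along which they close (so a half turn about z gives the same grasp; the last joint's range is limited). The gripper opens to 85 mm and grips with 20 to 120 N. Pads are 22 mm wide; open, the fingers measure 114 mm over their backs; the gripper's body (76 mm by 85 mm) begins 54 mm behind the grasp point. The pads swing forward as they close: fully open they stand 13 mm farther back than shut.
Start: joints at [-12.336, 21.807, 74.336, -0, 83.858, -12.336], TCP at [0.55, 0, 0.248] pointing down, gripper open.
Joint ranges: [-178.18, 178.18], [-50.72, 133.34], [12.68, 142.11], [-81.47, 261.47], [9.98, 163.14], [-165.26, 165.26]. Speed limits (degrees/s): [136.94, 136.94, 180, 180, 180, 180].

### API

Orientations are given as a 3x3 rotation matrix whose columns are the frame's x, y, z axes.
In Python, from rig import env gives the robot as it stands. The module is installed in compiled form; this text tells all that it offers.
- The arm moves only by the tool jog_arm, never from a script. Its arguments are lists of equal length, an entry for each row: "hand": the finger opening in m, from 0 to 0.0854; "travel": the shift along the world's x, y, z in m, a list of three; "yaw": the turn about the world's z in rad. A call has exactly 5 rows; each row shifts and turns the commanded pose from where the row before left it; what a row does not reach is not made up. A row lasts 1/8 s, in which the tool goes at most 62.5 mm and 10.7 degrees, less where a joint would pass 70% of its speed; a pose out of reach is approached as far as the arm can. A call is refused whole if a number of a shift passes 0.0625 or a number of a turn 0.188, either way. A call with a gripper value outside its range is refused whole. The fingers move at their own pace and stop on an object; "grip_force" is the grip in N (left out, the last holds). Time passes only in rows, so rows that do not move let the fingers close, or fill a call up. It gives the time, the measured TCP pose, the force, the opening and the grip force at its end, in the units of the state.
- env.observe(): the state, without advancing time (a new reading comes with each control period).
- env.get_image(name): name is "scene" or "side" or "wrist"; returns the picture (480x640x3 uint8, red, green, blue); there is no depth.
- env.calibration(name): a dict with "fx", "fy", "cx", "cy" (pixels), "position" and "rotation" of the camera in the world; the wrist camera has in their place "hand_eye" (4x4, takes a point from camera to tool coordinates, whose origin is the TCP and whose axes are the flange's). Camera axes: x right, y down, z forward; pixel columns grow to the right and rows downward; lengths in m; the calibration is good to about 2 mm. The wrist camera is an equidistant fisheye: a pixel r from the principal point sees the ray r / f radians off the axis. A picture is of the moment at which its call begins: read the wrist's pose just before it. calibration takes no time and is no camera call.
- env.close_job(): hands the job in; it is judged then, once.
The state is a dict: "time_s": time; "q": joint angles; "qvel": joint speeds; "joint_efforts": joint torques, N m; "position": TCP position; "tool_rot": TCP orientation; "ft_force": force on the tool from outside, world axes, zero at the start; "wrist_torque": the same for the moment, N m; "grip_width": finger opening in m; "gripper_force": force on a finger pad.
Only numpy, scipy, OpenCV 4.12 (cv2) and the standard library are available. Lean on these libraries where they do the work, as an engineer would, in place of code of your own. Each camera call takes 0.05 s, during which the arm holds its last target. There are 200 camera calls.

### The job

Pick out the gear with ten teeth and set it down on the bare post of the test stand, hub up, so that it sits fully home with its teeth in mesh with the master gear. Then give the master's crank at least a full quarter turn, either way, so that the two run together, and finally lift the ten-tooth gear off and lay it flat in the plywood tray, hub up, without dropping it; leave the two other gears where they lie.

Things in the scene. Friction and masses are not known exactly. Their poses are not given: they have to be found in the camera images.
- gear10: Steel spur gear, 10 equal tapered teeth, 59 mm over the tips, 39 mm at the roots, toothed disc 14 mm thick. A plain round hub, 26 mm in diameter, stands up to 44 mm above the underside; a 12 mm bore goes right through. About 220 g. Starts flat on the bench, hub up, any yaw. Origin: centre of the underside; z along the bore to the hub; a tooth points along +x, the others every 36 degrees. The gear to be tested.
- gear8: Steel spur gear, 8 equal tapered teeth, 49 mm over the tips, 29 mm at the roots, toothed disc 14 mm thick. A plain round hub, 26 mm in diameter, stands up to 44 mm above the underside; a 12 mm bore goes right through. About 160 g. Starts flat on the bench, hub up, any yaw. Origin: centre of the underside; z along the bore to the hub; a tooth points along +x, the others every 45 degrees. To be left alone.
- gear12: Steel spur gear, 12 equal tapered teeth, 69 mm over the tips, 49 mm at the roots, toothed disc 14 mm thick. A plain round hub, 26 mm in diameter, stands up to 44 mm above the underside; a 12 mm bore goes right through. About 300 g. Starts flat on the bench, hub up, any yaw. Origin: centre of the underside; z along the bore to the hub; a tooth points along +x, the others every 30 degrees. To be left alone.
- stand: Gear test stand, bolted to the bench: cream-painted base plate 100 x 165 x 20 mm (its x, y, z) carrying the master gear and, beside it, the bare test post. Origin: on the underside midway between the two axes; the plate reaches from y = -78 to +88 mm; z up. The post's axis is at y = -28 mm, the master's at y = +28 mm, both at x = 0: 56 mm apart.
- post_seat (a point): On the stand, centre of the post's shoulder on which a gear's underside rests: 32 mm above the bench, axes as the stand's. The steel post is 10 mm in diameter and rises 35 mm above this point, the last 5 mm tapered. A gear's teeth begin to pass between the master's when its underside is 14 mm above this point.
- master_tooth (a point): Point on the master gear that goes round with it: the middle of the top of one of its 12 equal teeth, 30 mm from its axis, 46 mm above the bench, on the side opposite the crank. Steel, 69 mm over the tips, its teeth 32 to 46 mm above the bench. A gear on the post needs a gap where a master tooth points at it; about 4 degrees of play either way.
- master (a joint): Angle q of the master, rad, anticlockwise from above; -2.4 to 2.4, starts within 0.6 of 0. Light friction; stays where left. At 0 the crank points along the stand's +y, away from the post, and a master tooth along -y, straight at the post: the ten-tooth gear then needs a gap pointing along the stand's +y. At q that gap must be turned by -1.2 q (its gaps repeat every 36 degrees).
- crank_knob (a point): Middle of the crank's black knob, which spins freely on its pin: upright, round, 15 mm in diameter, 44 mm tall, from 56 to 100 mm above the bench, 40 mm from the master's axis, on the end of a flat steel crank arm whose top is 56 mm above the bench. This point is 78 mm above the bench and goes round with the crank.
- tray: The plywood tray, a shallow open box fixed to the bench, 150 x 150 x 25 mm outside with 6 mm walls and floor, empty. Origin: centre of its underside; sides along its x and y.
Things that resemble listed ones, but are neither listed nor needed, are in the scene too. Leave any orange look-alike of the gear10 alone.

How it is judged (in metres and radians):
On the way, in this order (a step that is already met when the one before it is completed fails the run):
1. the ten-tooth gear sits fully home on the test post, in mesh with the master, and has been let go (horizontal distance between gear10 and post_seat below 0.003 m and z of gear10 in the frame of post_seat between -0.003 and 0.003 m and angle between gear10's own z axis and vertical below 0.1 rad and contact force between the fingers and gear10 below 0.1 N), for 0.2 s.
2. the crank has been turned about a quarter turn from its start (its knob is more than 45 mm from where it began) with the gear still home on the post (horizontal distance between gear10 and post_seat below 0.003 m and z of gear10 in the frame of post_seat between -0.003 and 0.003 m and angle between gear10's own z axis and vertical below 0.1 rad and distance of crank_knob from where it was at the start of the episode above 0.045 m), for 0.2 s.
At the end, for the whole second after the job is handed in: The ten-tooth gear lies flat on the tray's floor (underside within 4 mm of it, tilted less than 0.12 rad, hub up, wholly inside the walls), released and at rest; the eight- and twelve-tooth gears are within 20 mm of where they lay. The crank may stay at any angle (x of gear10 in the frame of tray between -0.06 and 0.06 m and y of gear10 in the frame of tray between -0.06 and 0.06 m and z of gear10 in the frame of tray between 0.002 and 0.01 m and angle between gear10's own z axis and vertical below 0.12 rad and linear speed of gear10 below 0.02 m/s and distance of each of gear8, gear12 from where it was at the start of the episode below 0.02 m); the robot touches nothing.
It fails at once if one of the two other gears is shifted more than 20 mm (distance of any of gear8, gear12 from where it was at the start of the episode above 0.02 m).
It fails at once if the ten-tooth gear is dropped (moves faster than 0.6 m/s with no finger on it) (linear speed of gear10 above 0.6 m/s and contact force between the fingers and gear10 below 0.05 N).
It also fails if it takes over 67 s, if anything falls off the work surface, if the arm or the gripper's body presses on something with over 40 N, if the wrist force passes 120 N, or if a joint passes its speed limit or range.

## Working session

There is one attempt and no reset: what is moved stays moved. The work goes in short steps, Python scripts to look and compute and a tool call to move; the robot and the scene stay as the last step left them, time stands still between calls to the robot, and variables do not carry over. Pictures are saved under pics/ and viewed, at most 12 in all, crops included, and the job is handed in when it is done.

Besides the shell and the picture viewer there is one more tool, called after "Request:" as name(argument=value, ...), one argument or row to a line, values as JSON. jog_arm: Moves the arm, as the interface text tells. Its arguments: {"type":"object","properties":{"hand":{"type":"array"},"travel":{"type":"array"},"yaw":{"type":"array"},"grip_force":{"type":"number"}},"required":["hand","travel","yaw"]}

```bash
mkdir -p pics
python3 - <<'E'
from rig import env
import cv2,numpy as np
for n in ("scene","side","wrist"):
    cv2.imwrite(f"pics/{n}0.png",env.get_image(n)[:,:,::-1])
    c=env.calibration(n); print(n,{k:np.round(v,4).tolist() for k,v in c.items()})
o=env.observe(); print(o['time_s'],o['position'],np.round(o['tool_rot'],3),o['grip_width'],env.finger_overhang)
E
```

```text
scene {'fx': 589.7323, 'fy': 589.7323, 'cx': 316.4414, 'cy': 241.3315, 'position': [1.3893, -0.0301, 0.8638], 'rotation': [[0.0289, 0.6796, -0.733], [0.9995, -0.031, 0.0107], [-0.0154, -0.7329, -0.6802]]}
side {'fx': 471.5446, 'fy': 471.5446, 'cx': 325.0408, 'cy': 242.669, 'position': [0.1841, 0.8966, 0.6938], 'rotation': [[-0.9434, -0.1539, 0.2938], [-0.3308, 0.5016, -0.7994], [-0.0244, -0.8513, -0.5241]]}
wrist {'fx': 371.6483, 'fy': 371.6483, 'cx': 310.5996, 'cy': 242.285, 'hand_eye': [[-0.0012, -0.9528, -0.3037, 0.0779], [1.0, -0.0013, 0.0001, 0.0003], [-0.0004, -0.3037, 0.9528, -0.1256], [0.0, 0.0, 0.0, 1.0]]}
0.15 [5.49803717e-01 3.46029319e-05 2.47882018e-01] [[-0.     1.    -0.001]
 [ 1.     0.     0.   ]
 [ 0.    -0.001 -1.   ]] 0.0851792390689896 0.017
```

View pics/scene0.png

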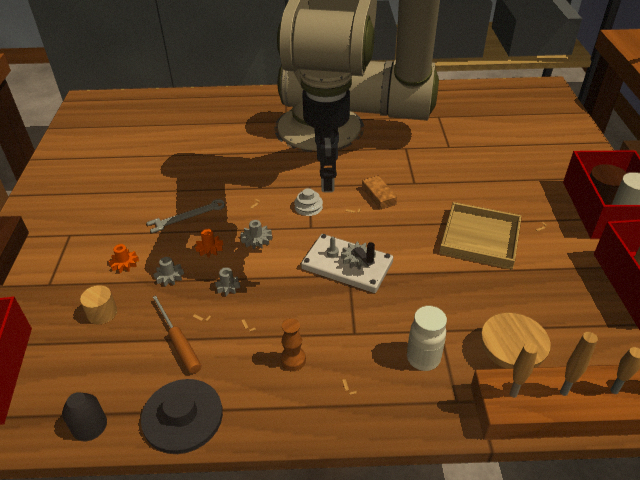

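View pics/wrist0.png

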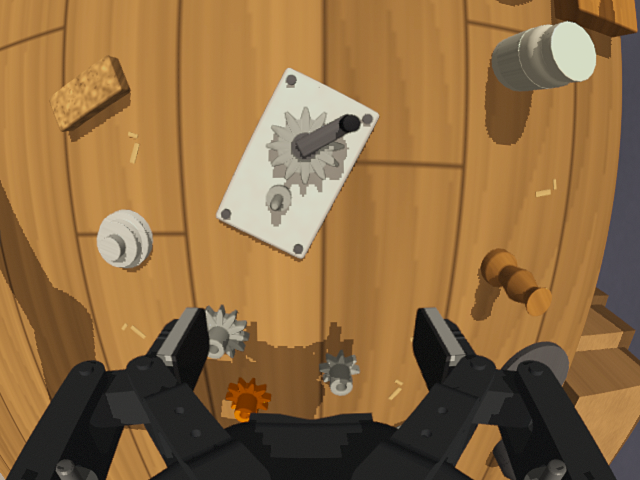

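```bash
cat > h.py <<'E'
from rig import env
import cv2,numpy as np
def pose(): o=env.observe(); return np.array(o['position']),np.array(o['tool_rot'])
def ray(n,u,v,P=None):
    c=env.calibration(n)
    if n!='wrist':
        d=np.array([(u-c['cx'])/c['fx'],(v-c['cy'])/c['fy'],1]); return np.array(c['position']),np.array(c['rotation'])@d
    p,R=P or pose(); a,b=u-c['cx'],v-c['cy']; r=np.hypot(a,b)+1e-9; t=r/c['fx']
    d=np.array([a/r*np.sin(t),b/r*np.sin(t),np.cos(t)]); H=np.array(c['hand_eye'])
    return p+R@H[:3,3],R@(H[:3,:3]@d)
def at(n,u,v,z,P=None):
    o,d=ray(n,u,v,P); return (o+d*(z-o[2])/d[2])
def proj(n,X,P=None):
    c=env.calibration(n)
    if n!='wrist':
        q=np.array(c['rotation']).T@(np.array(X)-c['position']); return q[:2]/q[2]*c['fx']+[c['cx'],c['cy']]
    p,R=P or pose(); H=np.array(c['hand_eye']); q=H[:3,:3].T@(R.T@(np.array(X)-p)-H[:3,3])
    s=np.hypot(q[0],q[1]); t=np.arctan2(s,q[2]); return q[:2]/s*t*c['fx']+[c['cx'],c['cy']]
def topdown(img,n,cx,cy,z,half,px,P=None):
    "rectified top view at height z; column=+y leftwards? u: -y.. here u grows with -y, v grows with -x"
    P=P or (pose() if n=='wrist' else None)
    mx=np.zeros((px,px),np.float32); my=mx.copy()
    for i in range(px):
        for j in range(px):
            X=[cx+half-(i+.5)/px*2*half, cy+half-(j+.5)/px*2*half, z]
            mx[i,j],my[i,j]=proj(n,X,P)
    return cv2.remap(img,mx,my,cv2.INTER_CUBIC)
E
python3 - <<'E'
from h import *
s=cv2.imread('pics/scene0.png')
for nm,(u,v) in dict(g257=(257,234),g167=(167,270),g227=(227,281)).items(): print(nm,at('scene',u,v,.03).round(3))
print('tray',[at('scene',*p,.025).round(3) for p in((456,205),(522,214),(514,265),(440,252))])
for n,p in dict(post=(279,190),mast=(304,148),knob=(349,122)).items(): print(n,at('wrist',*p,.06).round(3))
print([at('wrist',*p,.02).round(3) for p in((291,80),(368,119),(226,214),(298,249))])
print([at('wrist',*p,.03).round(3) for p in((224,332),(341,372))])
cs=[]
for nm,(u,v) in dict(g257=(257,234),g167=(167,270),g227=(227,281)).items():
    X=at('scene',u,v,.014); cs.append(topdown(s,'scene',X[0],X[1],.014,.05,260))
cv2.imwrite('pics/g.png',np.hstack(cs))
E
```

```text
g257 [ 0.462 -0.142  0.03 ]
g167 [ 0.561 -0.316  0.03 ]
g227 [ 0.596 -0.194  0.03 ]
tray [array([0.381, 0.297, 0.025]), array([0.418, 0.434, 0.025]), array([0.572, 0.374, 0.025]), array([0.529, 0.234, 0.025])]
post [0.523 0.025 0.06 ]
mast [0.544 0.061 0.06 ]
knob [0.582 0.083 0.06 ]
[array([0.532, 0.124, 0.02 ]), array([0.604, 0.087, 0.02 ]), array([ 0.466, -0.005,  0.02 ]), array([ 0.537, -0.042,  0.02 ])]
[array([ 0.455, -0.135,  0.03 ]), array([ 0.585, -0.188,  0.03 ])]Traceback (most recent call last):
  File "<stdin>", line 10, in <module>
  File "h.py", line 26, in topdown
    mx[i,j],my[i,j]=proj(n,X,P)
                    ~~~~^^^^^^^
  File "h.py", line 14, in proj
    c=env.calibration(n)
ValueError: time passes only in moves, steps and waits
```

```bash
sed -i 's/env.calibration(n)/cal(n)/' h.py; sed -i '2a import functools\ncal=functools.lru_cache(None)(lambda n: env.calibration(n))' h.py
python3 - <<'E'
from h import *
s=cv2.imread('pics/scene0.png')
cs=[]
for X in ((.462,-.142),(.561,-.316),(.596,-.194)):
    cs.append(topdown(s,'scene',X[0]+.01,X[1],.014,.05,260))
cv2.imwrite('pics/g.png',np.hstack(cs))
E
```

```text
(no output)
```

View pics/g.png

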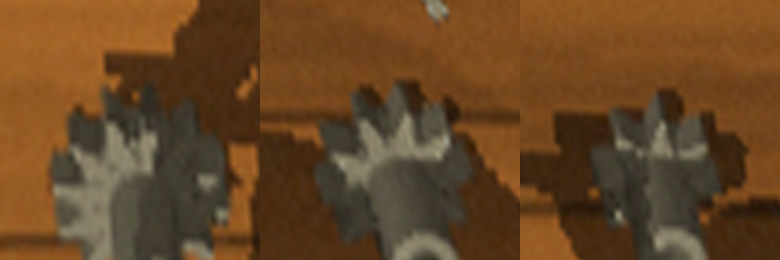

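Request:
jog_arm(
  hand=[0.06, 0.06, 0.06, 0.06, 0.06],
  travel=[
    [0.002, -0.06, -0.01],
    [0.002, -0.06, -0.01],
    [0.002, -0.06, -0.01],
    [0.002, -0.06, -0.01],
    [0.002, -0.06, -0.01],
  ],
  yaw=[0, 0, 0, 0, 0],
  grip_force=60,
)

```text
time_s: 0.78
position: [0.5597, -0.3019, 0.1978]
tool_rot: [[0.0, 1.0, -0.0], [1.0, -0.0, 0.0], [0.0, -0.0, -1.0]]
ft_force: [1.0, -0.1, -0.5]
grip_width: 0.0604
gripper_force: 0.0
```

Request:
jog_arm(
  hand=[0.06, 0.06, 0.06, 0.06, 0.06],
  travel=[
    [0, -0.05, 0],
    [0, 0, 0],
    [0, 0, 0],
    [0, 0, 0],
    [0, 0, 0],
  ],
  yaw=[0, 0, 0, 0, 0],
)

```text
time_s: 1.4
position: [0.5603, -0.349, 0.1987]
tool_rot: [[-0.001, 1.0, 0.0], [1.0, 0.001, -0.0], [-0.0, 0.0, -1.0]]
ft_force: [0.1, -0.8, 0.3]
grip_width: 0.0601
gripper_force: 0.0
```

Run:
```python
from h import *
o=env.observe(); P=pose(); im=env.get_image('wrist')[:,:,::-1]; cv2.imwrite('pics/w1.png',im)
print(o['time_s'],P[0].round(4),P[1].round(4),o['grip_width'])
c=P; np.savez('P1.npz',p=P[0],R=P[1])
a=topdown(im,'wrist',.561,-.316,.014,.05,400,P); b=topdown(im,'wrist',.561,-.316,.044,.05,400,P)
cv2.imwrite('pics/t1.png',np.hstack([a,b]))
```

```text
1.4 [ 0.5603 -0.349   0.1987] [[-1.4e-03  1.0e+00  2.0e-04]
 [ 1.0e+00  1.4e-03 -1.0e-04]
 [-1.0e-04  2.0e-04 -1.0e+00]] 0.06014138108662274
```

View pics/t1.png

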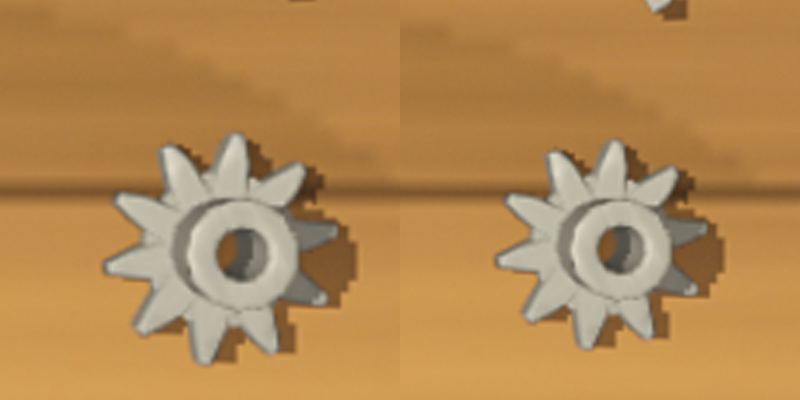

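Request:
jog_arm(
  hand=[0.06, 0.06, 0.06, 0.06, 0.06],
  travel=[
    [-0.0115, 0.028, -0.03],
    [0, 0, -0.05],
    [0, 0, -0.04],
    [0, 0, 0],
    [0, 0, 0],
  ],
  yaw=[0, 0, 0, 0, 0],
)

```text
time_s: 2.08
position: [0.5493, -0.3224, 0.0802]
tool_rot: [[-0.0, 1.0, 0.002], [1.0, 0.0, -0.002], [-0.002, 0.002, -1.0]]
ft_force: [1.0, -0.2, 0.0]
grip_width: 0.0605
gripper_force: 0.0
```

Run:
```python
from h import *
P=pose(); im=env.get_image('wrist')[:,:,::-1]
a=topdown(im,'wrist',.55,-.3,.044,.05,400,P)
cv2.imwrite('pics/t2.png',np.hstack([a,cv2.resize(im,(533,400))])[:,:800]); print(P[0])
```

```text
[ 0.54927417 -0.32242945  0.08022776]
```

View pics/t2.png

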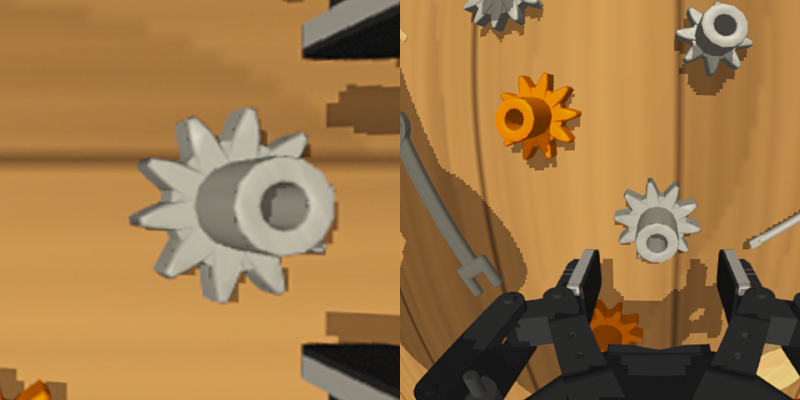

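Request:
jog_arm(
  hand=[0.06, 0.06, 0.06, 0.05, 0.04],
  travel=[
    [-0.0008, 0.0005, -0.025],
    [0, 0, -0.02],
    [0, 0, 0],
    [0, 0, 0],
    [0, 0, 0],
  ],
  yaw=[0, 0, 0, 0, 0],
)

```text
time_s: 2.75
position: [0.5482, -0.3219, 0.0347]
tool_rot: [[-0.0, 1.0, 0.002], [1.0, 0.0, -0.002], [-0.002, 0.002, -1.0]]
ft_force: [1.2, -0.7, 0.8]
grip_width: 0.04
gripper_force: 0.0
```

Request:
jog_arm(
  hand=[0.03, 0.02, 0.02, 0.02, 0.02],
  travel=[
    [0, 0, 0],
    [0, 0, 0],
    [0, 0, 0],
    [0, 0, 0],
    [0, 0, 0],
  ],
  yaw=[0, 0, 0, 0, 0],
)

```text
time_s: 3.38
position: [0.548, -0.3217, 0.0342]
tool_rot: [[-0.0, 1.0, 0.001], [1.0, 0.0, -0.001], [-0.001, 0.001, -1.0]]
ft_force: [-1.0, 1.2, 5.6]
grip_width: 0.0244
gripper_force: 58.8
```

Request:
jog_arm(
  hand=[0.02, 0.02, 0.02, 0.02, 0.02],
  travel=[
    [0, 0, 0.03],
    [0, 0, 0.05],
    [0, 0, 0.05],
    [0, 0, 0.036],
    [0, 0, 0],
  ],
  yaw=[0, 0, 0, 0, 0],
)

```text
time_s: 4.0
position: [0.5483, -0.3219, 0.2017]
tool_rot: [[-0.0, 1.0, 0.004], [1.0, 0.0, -0.003], [-0.003, 0.004, -1.0]]
ft_force: [0.5, 0.0, -3.1]
grip_width: 0.0248
gripper_force: 59.4
```

Request:
jog_arm(
  hand=[0.02, 0.02, 0.02, 0.02, 0.02],
  travel=[
    [-0.01, 0.03, 0],
    [-0.012, 0.06, 0],
    [-0.01, 0.06, 0],
    [-0.01, 0.06, 0],
    [-0.01, 0.05, 0],
  ],
  yaw=[-0.07, -0.1, -0.1, -0.1, -0.1],
)

```text
time_s: 4.62
position: [0.4942, -0.0592, 0.1974]
tool_rot: [[0.455, 0.89, -0.003], [0.89, -0.455, 0.001], [-0.0, -0.004, -1.0]]
ft_force: [0.7, -0.0, -2.3]
grip_width: 0.0244
gripper_force: 59.5
```

Request:
jog_arm(
  hand=[0.02, 0.02, 0.02, 0.02, 0.02],
  travel=[
    [0, 0.034, 0],
    [0, 0, 0],
    [0, 0, 0],
    [0, 0, 0],
    [0, 0, 0],
  ],
  yaw=[0, 0, 0, 0, 0],
)

```text
time_s: 5.25
position: [0.4957, -0.0283, 0.199]
tool_rot: [[0.454, 0.891, -0.0], [0.891, -0.454, 0.0], [-0.0, -0.0, -1.0]]
ft_force: [0.2, -0.1, -3.1]
grip_width: 0.0246
gripper_force: 59.5
```

Run:
```python
from h import *
o=env.observe(); P=pose(); im=env.get_image('wrist')[:,:,::-1]; cv2.imwrite('pics/w3.png',im); np.savez('P3.npz',p=P[0],R=P[1])
print(P[0],P[1].round(3),o['grip_width'],o['gripper_force'],o['time_s'])
a=topdown(im,'wrist',.535,.045,.046,.065,400,P); b=topdown(im,'wrist',.535,.045,.1,.065,400,P)
cv2.imwrite('pics/t3.png',np.hstack([a,b]))
```

```text
[ 0.49568776 -0.02826217  0.19903132] [[ 0.454  0.891 -0.   ]
 [ 0.891 -0.454  0.   ]
 [-0.    -0.    -1.   ]] 0.024579768130569616 59.49588440358639 5.25
```

View pics/t3.png

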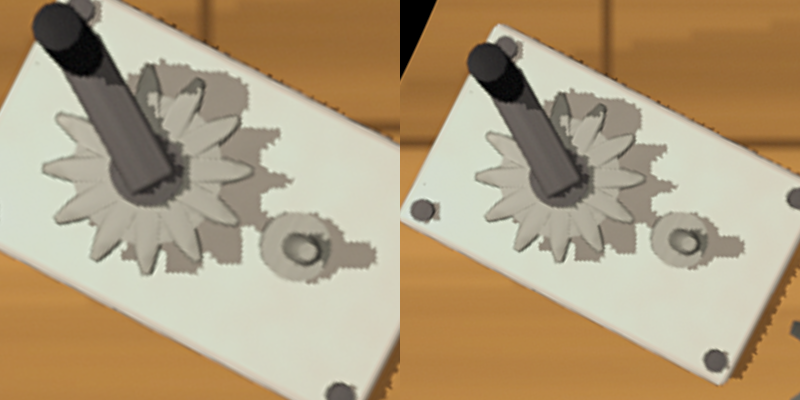

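Request:
jog_arm(
  hand=[0.02, 0.02, 0.02, 0.02, 0.02],
  travel=[
    [0.012, 0.02, -0.02],
    [0.012, 0.021, -0.03],
    [0, 0, -0.029],
    [0, 0, 0],
    [0, 0, 0],
  ],
  yaw=[0.1, 0.118, 0, 0, 0],
)

```text
time_s: 5.92
position: [0.5202, 0.0131, 0.1214]
tool_rot: [[0.25, 0.968, 0.002], [0.968, -0.25, -0.0], [0.0, 0.002, -1.0]]
ft_force: [0.7, -0.6, -2.0]
grip_width: 0.0249
gripper_force: 59.4
```

```bash
python3 - <<'E'
from h import *
o=env.observe(); P=pose(); im=env.get_image('wrist')[:,:,::-1]; cv2.imwrite('pics/w4.png',im)
s=env.get_image('scene')[:,:,::-1]; d=env.get_image('side')[:,:,::-1]; cv2.imwrite('pics/s4.png',s); cv2.imwrite('pics/d4.png',d)
print(P[0],P[1].round(3),o['grip_width'],o['time_s'])
gz=P[0][2]-.0342; np.savez('P4.npz',p=P[0],R=P[1])
X,Y=P[0][:2]
a=topdown(im,'wrist',X,Y,gz+.014,.04,400,P)
def crop(n,i):
    u,v=proj(n,[.52,.013,.07]).astype(int); return cv2.resize(i[v-33:v+33,u-33:u+33],(400,400),interpolation=cv2.INTER_CUBIC),(u-33,v-33)
b,ob=crop('scene',s);c,oc=crop('side',d); print(ob,oc)
cv2.imwrite('pics/t4.png',cv2.resize(np.hstack([b,c]),(800,400)))
cv2.imwrite('pics/t4w.png',a)
m=np.zeros((400,400,3),np.uint8)
E
python3 -c "
import cv2,numpy as np
a=cv2.imread('pics/t4.png');b=cv2.imread('pics/t4w.png')
cv2.imwrite('pics/t4m.png',np.hstack([cv2.resize(b,(300,300)),cv2.resize(a,(500,250))[:, :] if 0 else cv2.copyMakeBorder(cv2.resize(a,(500,250)),0,50,0,0,cv2.BORDER_CONSTANT)]))"
```

```text
[0.52022663 0.01305586 0.12139626] [[ 0.25   0.968  0.002]
 [ 0.968 -0.25  -0.   ]
 [ 0.     0.002 -1.   ]] 0.02491006938746762 5.925
(np.int64(298), np.int64(203)) (np.int64(288), np.int64(224))
```

View pics/t4m.png

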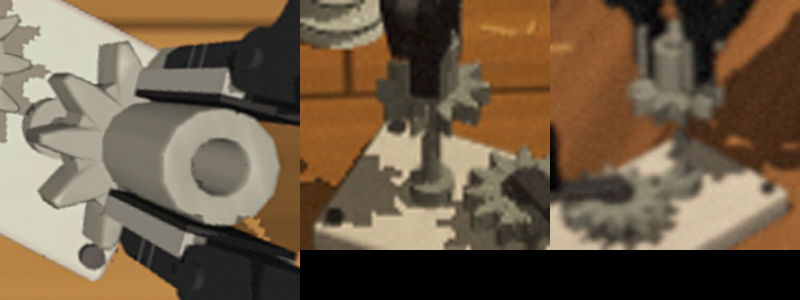

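Request:
jog_arm(
  hand=[0.02, 0.02, 0.02, 0.02, 0.02],
  travel=[
    [-0.0012, -0.0006, -0.01],
    [0, 0, -0.006],
    [0, 0, -0.004],
    [0, 0, -0.003],
    [0, 0, 0],
  ],
  yaw=[0.017, 0, 0, 0, 0],
)

```text
time_s: 6.7
position: [0.5185, 0.0129, 0.0971]
tool_rot: [[0.233, 0.973, -0.0], [0.973, -0.233, 0.0], [-0.0, -0.0, -1.0]]
ft_force: [-0.9, -0.2, -2.2]
grip_width: 0.025
gripper_force: 59.5
```

Request:
jog_arm(
  hand=[0.02, 0.02, 0.02, 0.02, 0.02],
  travel=[
    [0, 0, -0.003],
    [0, 0, -0.003],
    [0, 0, -0.003],
    [0, 0, 0],
    [0, 0, 0],
  ],
  yaw=[0, 0, 0, 0, 0],
)

```text
time_s: 7.32
position: [0.5185, 0.0129, 0.0884]
tool_rot: [[0.233, 0.973, 0.0], [0.973, -0.233, -0.0], [-0.0, 0.0, -1.0]]
ft_force: [0.4, -0.8, -2.3]
grip_width: 0.0244
gripper_force: 59.5
```

Request:
jog_arm(
  hand=[0.02, 0.02, 0.02, 0.02, 0.02],
  travel=[
    [0, 0, -0.004],
    [0, 0, -0.004],
    [0, 0, -0.003],
    [0, 0, 0],
    [0, 0, 0],
  ],
  yaw=[0, 0, 0, 0, 0],
)

```text
time_s: 7.95
position: [0.5185, 0.0129, 0.0774]
tool_rot: [[0.233, 0.973, 0.0], [0.973, -0.233, -0.0], [0.0, 0.0, -1.0]]
ft_force: [0.0, -0.2, -2.6]
grip_width: 0.0244
gripper_force: 59.5
```

Request:
jog_arm(
  hand=[0.02, 0.02, 0.02, 0.02, 0.02],
  travel=[
    [0, 0, -0.003],
    [0, 0, -0.003],
    [0, 0, -0.003],
    [0, 0, -0.0015],
    [0, 0, 0],
  ],
  yaw=[0, 0, 0, 0, 0],
)

```text
time_s: 8.57
position: [0.5185, 0.0129, 0.0667]
tool_rot: [[0.233, 0.973, -0.0], [0.973, -0.233, 0.0], [-0.0, -0.0, -1.0]]
ft_force: [0.1, 0.9, -2.2]
grip_width: 0.0245
gripper_force: 59.5
```

Request:
jog_arm(
  hand=[0.02, 0.02, 0.03, 0.04, 0.05],
  travel=[
    [0, 0, -0.0005],
    [0, 0, 0],
    [0, 0, 0],
    [0, 0, 0],
    [0, 0, 0],
  ],
  yaw=[0, 0, 0, 0, 0],
)

```text
time_s: 9.2
position: [0.5186, 0.0129, 0.0665]
tool_rot: [[0.233, 0.973, 0.0], [0.973, -0.233, -0.0], [0.0, 0.0, -1.0]]
ft_force: [0.3, -0.3, 0.5]
grip_width: 0.0499
gripper_force: 0.0
```

Request:
jog_arm(
  hand=[0.05, 0.05, 0.05, 0.05, 0.05],
  travel=[
    [0, 0, 0],
    [0, 0, 0],
    [0, 0, 0.03],
    [0, 0, 0.05],
    [0, 0, 0.03],
  ],
  yaw=[0, 0, 0, 0, 0],
)

```text
time_s: 9.82
position: [0.5188, 0.0129, 0.1785]
tool_rot: [[0.233, 0.973, 0.002], [0.973, -0.233, -0.0], [0.0, 0.002, -1.0]]
ft_force: [0.5, 0.2, 0.7]
grip_width: 0.0501
gripper_force: 0.0
```

Run:
```python
from h import *
P=pose(); im=env.get_image('wrist')[:,:,::-1]; s=env.get_image('scene')[:,:,::-1]; d=env.get_image('side')[:,:,::-1]
print(P[0])
a=topdown(im,'wrist',.535,.035,.046,.065,300,P)
o=[]
for n,i in(('scene',s),('side',d)):
    u,v=proj(n,[.52,.013,.06]).astype(int); o.append(cv2.resize(i[v-33:v+33,u-33:u+33],(250,250),interpolation=cv2.INTER_CUBIC))
cv2.imwrite('pics/t5.png',np.hstack([a,cv2.copyMakeBorder(np.hstack(o),0,50,0,0,cv2.BORDER_CONSTANT)]))
```

```text
[0.51883862 0.01285011 0.1785328 ]
```

View pics/t5.png

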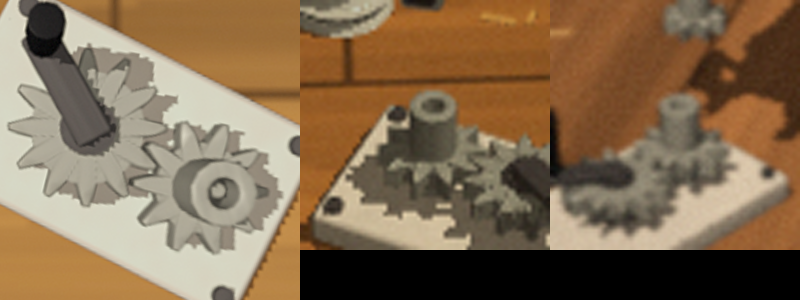

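Request:
jog_arm(
  hand=[0.05, 0.05, 0.05, 0.05, 0.05],
  travel=[
    [0.03, 0.034, 0],
    [0.031, 0.034, 0],
    [0, 0, -0.03],
    [0, 0, -0.02],
    [0, 0, 0],
  ],
  yaw=[0, 0, 0, 0, 0],
)

```text
time_s: 10.6
position: [0.5783, 0.081, 0.1237]
tool_rot: [[0.233, 0.973, -0.006], [0.973, -0.233, 0.0], [-0.001, -0.005, -1.0]]
ft_force: [-0.4, 0.7, 0.5]
grip_width: 0.0498
gripper_force: 0.0
```

Request:
jog_arm(
  hand=[0.05, 0.05, 0.05, 0.03, 0.01],
  travel=[
    [0, 0, -0.025],
    [0, 0, -0.02],
    [0, 0, 0],
    [0, 0, 0],
    [0, 0, 0],
  ],
  yaw=[0, 0, 0, 0, 0],
  grip_force=25,
)

```text
time_s: 11.22
position: [0.5799, 0.0809, 0.0824]
tool_rot: [[0.233, 0.973, 0.002], [0.973, -0.233, -0.0], [0.0, 0.002, -1.0]]
ft_force: [-1.7, -1.2, 2.5]
grip_width: 0.0141
gripper_force: 4.6
```

Request:
jog_arm(
  hand=[0.01, 0.01, 0.01, 0.01, 0.01],
  travel=[
    [0, 0, 0],
    [0, 0, 0],
    [0, 0, 0],
    [0, 0, 0],
    [0, 0, 0],
  ],
  yaw=[0, 0, 0, 0, 0],
)

```text
time_s: 11.85
position: [0.5799, 0.0809, 0.0824]
tool_rot: [[0.233, 0.973, 0.002], [0.973, -0.233, -0.0], [0.0, 0.002, -1.0]]
ft_force: [-1.2, -0.4, 7.6]
grip_width: 0.0137
gripper_force: 26.8
```

Request:
jog_arm(
  hand=[0.01, 0.01, 0.01, 0.01, 0.01],
  travel=[
    [-0.0039, 0.0058, 0],
    [-0.0048, 0.0051, 0],
    [-0.0056, 0.0042, 0],
    [-0.0062, 0.0031, 0],
    [0, 0, 0],
  ],
  yaw=[0, 0, 0, 0, 0],
)

```text
time_s: 12.48
position: [0.5592, 0.0993, 0.0824]
tool_rot: [[0.233, 0.973, 0.002], [0.973, -0.233, -0.0], [0.0, 0.002, -1.0]]
ft_force: [-0.3, -0.2, 5.7]
grip_width: 0.0134
gripper_force: 26.7
```

Request:
jog_arm(
  hand=[0.01, 0.01, 0.01, 0.01, 0.01],
  travel=[
    [-0.0067, 0.002, 0],
    [-0.0069, 0.0008, 0],
    [-0.007, -0.0004, 0],
    [-0.0068, -0.0016, 0],
    [0, 0, 0],
  ],
  yaw=[0, 0, 0, 0, 0],
)

```text
time_s: 13.1
position: [0.5317, 0.1, 0.0823]
tool_rot: [[0.233, 0.973, 0.002], [0.973, -0.233, 0.0], [0.001, 0.002, -1.0]]
ft_force: [-1.2, 0.7, 7.4]
grip_width: 0.0134
gripper_force: 26.8
```

Request:
jog_arm(
  hand=[0.01, 0.01, 0.01, 0.01, 0.01],
  travel=[
    [-0.0064, -0.0028, 0],
    [-0.0058, -0.0039, 0],
    [0, 0, 0],
    [0, 0, 0],
    [0, 0, 0],
  ],
  yaw=[0, 0, 0, 0, 0],
)

```text
time_s: 13.72
position: [0.5197, 0.0934, 0.0823]
tool_rot: [[0.233, 0.973, 0.002], [0.973, -0.233, 0.0], [0.001, 0.002, -1.0]]
ft_force: [-1.8, 1.3, 8.8]
grip_width: 0.0137
gripper_force: 27.0
```

Request:
jog_arm(
  hand=[0.02, 0.04, 0.05, 0.05, 0.05],
  travel=[
    [0, 0, 0],
    [0, 0, 0],
    [0, 0, 0],
    [0, 0, 0.03],
    [0, 0, 0.05],
  ],
  yaw=[0, 0, 0, 0, 0],
)

```text
time_s: 14.35
position: [0.5186, 0.0932, 0.161]
tool_rot: [[0.233, 0.972, -0.004], [0.972, -0.233, 0.0], [-0.001, -0.004, -1.0]]
ft_force: [1.2, -0.5, 0.6]
grip_width: 0.0498
gripper_force: 0.0
```

Request:
jog_arm(
  hand=[0.05, 0.05, 0.05, 0.05, 0.05],
  travel=[
    [0, -0.04, 0.018],
    [-0.0008, -0.0405, 0],
    [0, 0, 0],
    [0, 0, 0],
    [0, 0, 0],
  ],
  yaw=[0, 0, 0, 0, 0],
)

```text
time_s: 14.98
position: [0.5185, 0.0135, 0.1792]
tool_rot: [[0.232, 0.973, -0.0], [0.973, -0.232, 0.0], [0.0, -0.0, -1.0]]
ft_force: [0.7, 0.2, -0.1]
grip_width: 0.05
gripper_force: 0.0
```

Run:
```python
from h import *
P=pose(); im=env.get_image('wrist')[:,:,::-1]; s=env.get_image('scene')[:,:,::-1]
print(P[0])
a=topdown(im,'wrist',.535,.035,.046,.065,400,P)
u,v=446,235
u,v=484,236
b=cv2.resize(s[v-40:v+40,u-50:u+50],(400,320),interpolation=cv2.INTER_CUBIC)
cv2.imwrite('pics/t6.png',np.hstack([a,cv2.copyMakeBorder(b,0,80,0,0,cv2.BORDER_CONSTANT)]))
```

```text
[0.51846685 0.01349685 0.17915159]
```

View pics/t6.png

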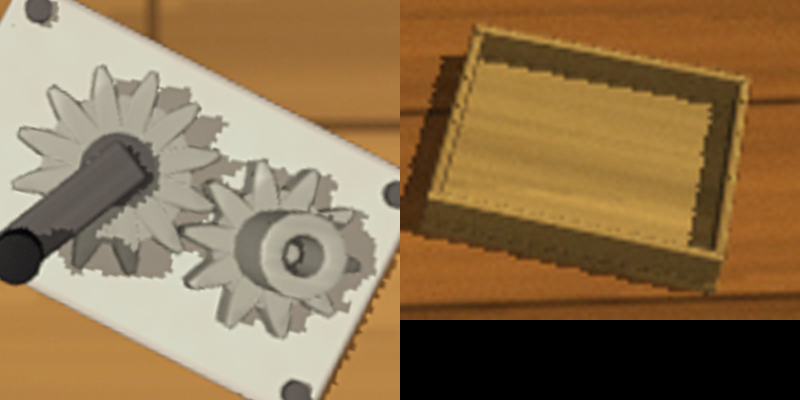

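Request:
jog_arm(
  hand=[0.05, 0.05, 0.05, 0.05, 0.05],
  travel=[
    [0, -0.0006, -0.04],
    [0, 0, -0.04],
    [0, 0, -0.022],
    [0, 0, -0.0105],
    [0, 0, 0],
  ],
  yaw=[0, 0, 0, 0, 0],
  grip_force=60,
)

```text
time_s: 15.7
position: [0.5186, 0.0123, 0.0667]
tool_rot: [[0.232, 0.973, -0.001], [0.973, -0.232, 0.0], [-0.0, -0.001, -1.0]]
ft_force: [0.2, 0.6, 0.8]
grip_width: 0.05
gripper_force: 0.0
```

Request:
jog_arm(
  hand=[0.04, 0.03, 0.02, 0.02, 0.02],
  travel=[
    [0, 0, 0],
    [0, 0, 0],
    [0, 0, 0],
    [0, 0, 0],
    [0, 0, 0],
  ],
  yaw=[0, 0, 0, 0, 0],
)

```text
time_s: 16.32
position: [0.519, 0.012, 0.0678]
tool_rot: [[0.233, 0.972, 0.002], [0.972, -0.233, -0.0], [0.0, 0.002, -1.0]]
ft_force: [-1.7, 0.3, 5.9]
grip_width: 0.024
gripper_force: 58.7
```

Request:
jog_arm(
  hand=[0.02, 0.02, 0.02, 0.02, 0.02],
  travel=[
    [0, 0, 0],
    [0, 0, 0.005],
    [0, 0, 0.01],
    [0, 0, 0.01],
    [0, 0, 0.01],
  ],
  yaw=[0, 0, 0, 0, 0],
)

```text
time_s: 16.95
position: [0.5185, 0.0121, 0.1027]
tool_rot: [[0.233, 0.973, 0.0], [0.973, -0.233, -0.0], [-0.0, 0.0, -1.0]]
ft_force: [-0.0, -0.5, -2.6]
grip_width: 0.0236
gripper_force: 59.2
```

Request:
jog_arm(
  hand=[0.02, 0.02, 0.02, 0.02, 0.02],
  travel=[
    [0, 0, 0.03],
    [0, 0, 0.04],
    [0, 0, 0.03],
    [-0.005, 0.04, 0],
    [-0.008, 0.055, 0],
  ],
  yaw=[0, 0, 0, 0, 0],
)

```text
time_s: 17.58
position: [0.5055, 0.1073, 0.2027]
tool_rot: [[0.235, 0.972, 0.001], [0.972, -0.235, -0.0], [-0.0, 0.001, -1.0]]
ft_force: [0.7, 0.4, -3.0]
grip_width: 0.0237
gripper_force: 59.3
```

Request:
jog_arm(
  hand=[0.02, 0.02, 0.02, 0.02, 0.02],
  travel=[
    [-0.008, 0.06, 0],
    [-0.008, 0.06, 0],
    [-0.008, 0.06, 0],
    [-0.0065, 0.048, 0],
    [0, 0, 0],
  ],
  yaw=[0, 0, 0, 0, 0],
)

```text
time_s: 18.2
position: [0.4738, 0.3378, 0.2019]
tool_rot: [[0.229, 0.973, -0.0], [0.973, -0.229, 0.0], [0.0, -0.0, -1.0]]
ft_force: [-0.2, -0.3, -2.0]
grip_width: 0.0241
gripper_force: 59.3
```

Request:
jog_arm(
  hand=[0.02, 0.02, 0.02, 0.02, 0.02],
  travel=[
    [0, 0, -0.04],
    [0, 0, -0.04],
    [0, 0, -0.03],
    [0, 0, -0.02],
    [0, 0, 0],
  ],
  yaw=[0, 0, 0, 0, 0],
)

```text
time_s: 18.82
position: [0.4747, 0.334, 0.071]
tool_rot: [[0.234, 0.972, -0.003], [0.972, -0.234, -0.001], [-0.002, -0.002, -1.0]]
ft_force: [0.3, -0.9, -2.3]
grip_width: 0.0239
gripper_force: 59.3
```

Run:
```python
from h import *
P=pose(); s=env.get_image('scene')[:,:,::-1]; d=env.get_image('side')[:,:,::-1]
c=[at('scene',*p,.025) for p in((453.3,203),(520.8,215.5),(514.5,260.5),(442,244.8))]; print(P[0],np.mean(c,0).round(4))
o=[]
for n,i in(('scene',s),('side',d)):
    u,v=proj(n,[.475,.335,.04]).astype(int); o.append(cv2.resize(i[v-60:v+60,u-60:u+60],(400,400),interpolation=cv2.INTER_CUBIC))
cv2.imwrite('pics/t7.png',np.hstack(o))
```

```text
[0.47474721 0.33399171 0.07100614] [0.4659 0.3359 0.025 ]
```

View pics/t7.png

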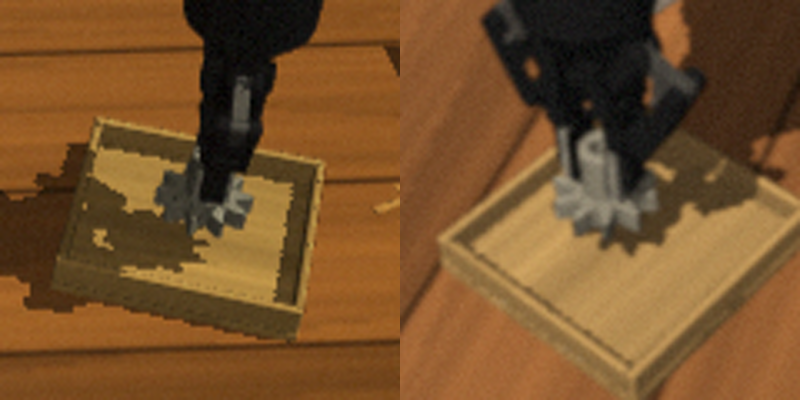

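Request:
jog_arm(
  hand=[0.02, 0.02, 0.02, 0.02, 0.02],
  travel=[
    [-0.007, 0.001, -0.012],
    [0, 0, -0.01],
    [0, 0, -0.005],
    [0, 0, 0],
    [0, 0, 0],
  ],
  yaw=[0, 0, 0, 0, 0],
)

```text
time_s: 19.55
position: [0.4683, 0.3362, 0.045]
tool_rot: [[0.233, 0.972, 0.0], [0.972, -0.233, 0.0], [0.0, 0.0, -1.0]]
ft_force: [0.1, -0.3, -2.7]
grip_width: 0.0239
gripper_force: 59.3
```

Request:
jog_arm(
  hand=[0.02, 0.02, 0.02, 0.02, 0.02],
  travel=[
    [0, 0, -0.0015],
    [0, 0, -0.001],
    [0, 0, -0.001],
    [0, 0, -0.0005],
    [0, 0, 0],
  ],
  yaw=[0, 0, 0, 0, 0],
)

```text
time_s: 20.18
position: [0.4681, 0.3361, 0.0418]
tool_rot: [[0.233, 0.973, 0.001], [0.973, -0.233, 0.0], [0.0, 0.001, -1.0]]
ft_force: [-3.3, -2.4, 7.1]
grip_width: 0.0242
gripper_force: 60.4
```

Request:
jog_arm(
  hand=[0.025, 0.03, 0.04, 0.05, 0.05],
  travel=[
    [0, 0, 0],
    [0, 0, 0],
    [0, 0, 0],
    [0, 0, 0],
    [0, 0, 0],
  ],
  yaw=[0, 0, 0, 0, 0],
)

```text
time_s: 20.8
position: [0.4681, 0.3361, 0.0407]
tool_rot: [[0.233, 0.973, -0.0], [0.973, -0.233, -0.0], [-0.0, -0.0, -1.0]]
ft_force: [-0.4, -0.3, 0.4]
grip_width: 0.0504
gripper_force: 0.0
```

Request:
jog_arm(
  hand=[0.05, 0.05, 0.05, 0.05, 0.05],
  travel=[
    [0, 0, 0.02],
    [0, 0, 0.05],
    [0, 0, 0.05],
    [0, 0, 0.03],
    [0, 0, 0],
  ],
  yaw=[0, 0, 0, 0, 0],
)

```text
time_s: 21.42
position: [0.4688, 0.3364, 0.193]
tool_rot: [[0.233, 0.973, 0.004], [0.973, -0.233, 0.002], [0.003, 0.004, -1.0]]
ft_force: [-0.8, -0.6, -0.6]
grip_width: 0.05
gripper_force: 0.0
```

Run:
```python
from h import *
P=pose(); im=env.get_image('wrist')[:,:,::-1]; d=env.get_image('side')[:,:,::-1]
a=topdown(im,'wrist',.468,.336,.02,.1,400,P)
u,v=proj('side',[.468,.336,.02]).astype(int)
cv2.imwrite('pics/t8.png',np.hstack([a,cv2.resize(d[v-60:v+60,u-60:u+60],(400,400))]))
```

```text
(no output)
```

View pics/t8.png

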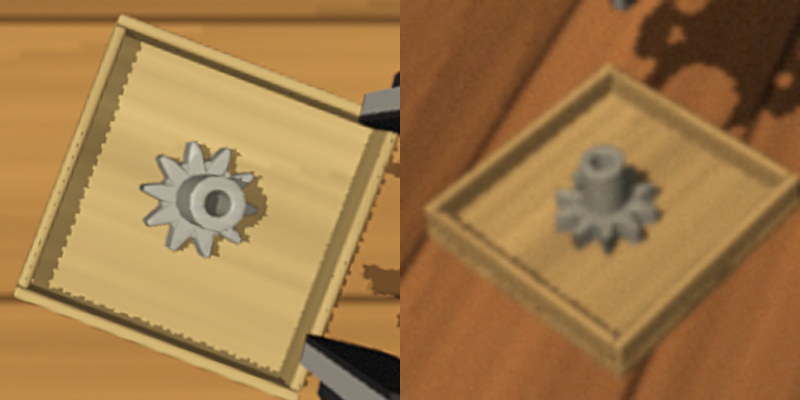

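The gear lies flat, hub up, near the centre of the tray (pixel 200,200 in the top view), and the gripper is clear of it.

```bash
python3 -c "
from rig import env
print(env.close_job())"
```

```text
the job is handed in; nothing more can be done
None
```

The job is handed in (no verdict was returned): the ten-tooth gear was seated in mesh on the post, the crank was turned about 100°, and the gear now lies flat, hub up, near the centre of the tray; I did not touch the other two gears.

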